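Clamp the specimen pin and hold the beam flap on its balance point

TASK

Get the pin ready for its picture: turn the black sleeve of the pin chuck clockwise (seen from above) until the three jaws grip the standing brass pin firmly, and let go of the sleeve. Then take the red bar of the beam selector's black flap, swing the flap up off the light port it lies on to its balance point, standing straight up so that both ports are free, and finish while still gripping the bar and holding the flap still there: it falls to one side if let go. Keep the pin standing, and leave the flask, the dish and the tube rack alone.

Things in the scene. Friction and masses are not known exactly. Their poses are not given: they have to be found in the camera images.
- chuck: fixed pin chuck, axis vertical: white round foot (80 mm diameter, 10 mm high, then 62 mm diameter up to 20 mm), black ribbed sleeve above it, three steel jaws on top. Origin on the axis at the underside of the foot, on the bench. The steel face that the pin stands on is 60 mm above the bench; the jaws rise to 74 mm. It may stand to the left or right of the beam selector
- sleeve (a joint): turn of the sleeve in rad, growing clockwise seen from above, range 0 to 1.6, starts between 0 and 0.3. Moves all three jaws inward together by 5 mm per rad; the jaws meet the pin near 0.8 and squeeze it firmly by about 1.0. Turning it takes about 0.15 N m, rising as the jaws squeeze; it stays where it is left
- sleeve_grip (a point): point on the chuck's axis at a good height for gripping the sleeve, 44 mm above the bench; the sleeve is a plain cylinder of 49 mm diameter between 26 and 56 mm above the bench, with nothing wider above it. The axes turn with the sleeve
- jaw0: steel jaw of the chuck, 14 mm long, 8 mm wide, 14 mm high, sliding radially; its inner face is 9 mm from the axis when the sleeve is at 0. Origin on the chuck's axis at the jaws' underside
- jaw1: second jaw, like jaw0, a third of a turn on
- jaw2: third jaw, like jaw0, two thirds of a turn on
- pin: loose brass pin with an amber glass tip, 10 mm diameter, 36 mm high, standing between the jaws, top 96 mm above the bench. Origin at the centre of its underside, z along its axis
- selector: fixed white beam selector, 110 mm along its x by 140 mm along its y, up to 85 mm high (two yellow index posts at its x ends, 100 mm high, mark the upright). Two sloping faces with round glass ports form a valley along its x; the flap is hinged along x in the bottom of the valley and lies over one port or the other. Origin at the centre of its underside, on the bench, z up
- flap_hinge (a point): middle of the flap's hinge axis, 45 mm above the bench; the hinge runs along this frame's x, the flap falls to this frame's +y or -y. It does not move with the flap
- flap (a joint): lean of the flap in rad: 0 standing straight up, its balance point; positive leaning to the selector's +y, negative to -y; stops at 0.92 either way. The hinge turns freely, so the flap always falls to one stop or the other when free; it may start on either side, and now and then it is still toppling from near upright in the first seconds
- shutter: the black flap plate with its red bar: 76 mm wide plate, 4 mm thick, up to 80 mm from the hinge, then two side arms carrying the bar. Origin on the hinge axis, z along the flap towards the bar, x along the hinge. Weighs 0.14 to 0.28 kg
- flap_bar (a point): middle of the red round bar, 12 mm diameter and 80 mm long, parallel to the hinge and 120 mm from it. Between the arms 60 mm of the bar are free, with a 34 mm open window between bar and plate; the bar can turn between the fingers while the flap swings. About 118 mm above the bench when the flap lies at a stop, 165 mm when upright
- flask: bystander: loose pale clear culture flask with a red cap, 60 x 120 x 30 mm. Origin under the centre of its body
- dish: bystander: loose whitish lidded round dish, 64 mm diameter, 16 mm high. Origin at the centre of its underside
- rack: bystander: loose white tube rack 90 x 60 mm with two blue-capped tubes, 79 mm high. Origin at the centre of its underside
Not all that is in view belongs to the job. What is shaped like the selector but blue or brown is not meant.

How it is judged (in metres and radians):
On the way, in this order (a step that is already met when the one before it is completed fails the run):
1. the three jaws grip the standing pin and the fingers have left the sleeve, the flap still down (contact force between each of jaw0, jaw1, jaw2 and pin above 2 N and contact force between the fingers and chuck below 0.2 N and angle between flap_bar's own z axis and vertical above 0.5 rad), for 0.2 s.
2. the flap stands still at its balance point, its bar gripped by the fingers (value of joint flap between -0.06 and 0.06 rad and velocity of joint flap between -0.1 and 0.1 rad/s and contact force between the fingers and shutter above 1 N), for 0.3 s.
At the end, for the whole second after the job is handed in: The fingers grip the flap (over 1 N), nothing else props it, and it stands still within 0.06 rad of straight up; each jaw presses the pin with over 2 N, and the pin stands on the chuck face (5 mm), upright within 0.08 rad, within 2 mm of the axis (all of step 2 and contact force between each of flask, dish, rack and shutter below 0.05 N and contact force between each of jaw0, jaw1, jaw2 and pin above 2 N and angle between pin's own z axis and vertical below 0.08 rad and horizontal distance between pin and chuck below 0.002 m and z of pin in the frame of chuck between 0.055 and 0.065 m); the arm keeps its last pose, push and grip.
It fails at once if the pin is knocked over (angle between pin's own z axis and vertical above 0.5 rad).
It fails at once if the flask, the dish or the rack is shifted by more than 15 mm (distance of any of flask, dish, rack from where it was at the start of the episode above 0.015 m).
It also fails if it takes over 58 s, if anything falls off the work surface, if the arm or the gripper's body presses on something with over 40 N, if the wrist force passes 120 N, or if a joint passes its speed limit or range.

ROBOT

A 6-joint arm with a two-finger parallel gripper is mounted at the origin on the work surface. World frame = base frame: x ahead of the robot, y to its left, z up, the work surface at z = 0. Lengths are in mm, angles in rad, forces in N, time in s.
With the tool pointing down it reaches from about 300 to 775 mm from the base axis. Payload 14.6 kg.
Tool frame: the origin (TCP) lies midway between the tips of the shut fingers; the grasp point (between the pads) lies 19 mm behind it; z points along the fingers, y is the line along which they close (so a half turn about z gives the same grasp; the last joint's range is limited). The gripper opens to 94 mm and grips with 3 to 60 N. Pads are 16 mm wide; open, the fingers measure 119 mm over their backs; the gripper's body (75 mm by 177 mm) begins 78 mm behind the grasp point.
Start: joints at [1.086, 0.3, 1.521, -0, 1.321, -0.067], TCP at [223.159, 502.682, 173.046] pointing down, gripper open.
Joint ranges: [-3.03, 3.03], [-0.79, 2.21], [0.23, 2.52], [-1.04, 4.18], [0, 3.07], [-2.55, 2.55]. Speed limits (rad/s): [2.22, 2.22, 2.57, 3.14, 3.14, 3.14].

INTERFACE

Orientations are given as a unit quaternion [w, x, y, z].
In Python, from workcell import arm gives the robot as it stands. The module is installed in compiled form; this text tells all that it offers.
- The arm moves only by the tool send_rows, never from a script. Its argument "motion" is text: rows parted by semicolons, each of 6 numbers parted by spaces: the shift along the tool's x, y, z in cm, then the turn, a rotation vector about the tool's x, y, z in rad. A call has 1 to 20 rows; each row is the pose to reach, as a shift and turn from the pose commanded when the call began, along the tool's axes at that moment; what a row does not reach only later rows make up. A row lasts 1/10 s, in which the tool goes at most 50 mm and 8.59 degrees, less where a joint would pass 70% of its speed; a pose out of reach is approached as far as the arm can. A call with a gripper value outside its range is refused whole. "fingers" is the closure, from 0 (fully open) to 1 (shut), set as the call begins (left out, the last holds). The fingers move at their own pace and stop on an object; the grip force is fixed at half the most. Time passes only in rows, so rows that repeat a pose let the fingers close. It gives the time, the measured TCP pose, the force, the opening and the grip force at its end, in the units of the state.
- arm.read_state(): the state, without advancing time (a new reading comes with each control period).
- arm.get_image(name): name is "side" or "top" or "wrist"; returns a dict with "img" (400x640x3 uint8, red, green, blue), "fx", "fy", "cx", "cy" (pixels), "distortion" ([k1, k2, p1, p2, k3] as OpenCV has them; the pictures are not rectified), "position" and "orientation" of the camera in the world. Camera axes: x right, y down, z forward; pixel columns grow to the right and rows downward; lengths in mm; the calibration is good to about 2 mm. A picture is of the moment at which its call begins. There is no depth.
- arm.sign_off(): hands the job in; it is judged then, once.
Trained networks look in the newest picture that a camera, given by its name, has taken for a name from the list of things; names that differ only in an ending like _2 or _b are one class to them, and where a whole thing is asked for, a point or a joint stands for the part that bears it (a point fixed in the world has none). Each returns a list of dicts, best first, with "confidence" (0 to 1); they miss things now and then, are a little off and sometimes report something else, mostly with a low value. They report only what shows in the picture. A call takes as long as a camera call. They do not tell look-alikes from the thing itself.
- arm.search_frame(camera, name): "box" ([left, top, right, bottom] in pixels, round what is visible of it).
The state is a dict: "time": time; "joints": joint angles; "qvel": joint speeds; "effort": joint torques, N m; "tool_pos": TCP position; "tool_rot": TCP orientation; "contact_force": force on the tool from outside, world axes, zero at the start; "wrist_torque": the same for the moment, N m; "finger_gap": finger opening in mm; "gripper_force": force on a finger pad.
Only numpy, scipy, OpenCV 4.12 (cv2) and the standard library are available. Lean on these libraries where they do the work, as an engineer would, in place of code of your own. Each camera call takes 0.05 s, during which the arm holds its last target. There are 200 camera calls.

## Working session

There is one attempt and no reset: what is moved stays moved. The work goes in short steps, Python scripts to look and compute and a tool call to move; the robot and the scene stay as the last step left them, time stands still between calls to the robot, and variables do not carry over. Pictures are saved under pics/ and viewed, at most 10 in all, crops included, and the job is handed in when it is done.

Besides the shell and the picture viewer there is one more tool, called as name(argument=value, ...) on one line, values as JSON. send_rows: Moves the arm, as the interface text tells. Its arguments: {"type":"object","properties":{"motion":{"type":"string"},"fingers":{"type":"number"}},"required":["motion"]}

```bash
mkdir -p pics; cat > h.py <<'E'
import numpy as np, cv2
from scipy.spatial.transform import Rotation as R
from workcell import arm
def rot(q): return R.from_quat([q[1],q[2],q[3],q[0]])
def K(c): return np.array([[c["fx"],0,c["cx"]],[0,c["fy"],c["cy"]],[0,0,1.]])
def pix2z(c,uv,z):
    n=cv2.undistortPoints(np.array([[uv]],float),K(c),np.array(c["distortion"],float))[0,0]
    d=rot(c["orientation"]).apply([n[0],n[1],1]); p=np.array(c["position"],float)
    return p+d*(z-p[2])/d[2]
def proj(c,P):
    r=rot(c["orientation"]).inv(); P=np.atleast_2d(P).astype(float)
    q=r.apply(P-np.array(c["position"]))
    return cv2.projectPoints(q,np.zeros(3),np.zeros(3),K(c),np.array(c["distortion"],float))[0][:,0]
def save(c,n): cv2.imwrite("pics/"+n,cv2.cvtColor(c["img"],cv2.COLOR_RGB2BGR))
E
python3 - <<'E'
from h import *
for n in ["top","side"]:
    c=arm.get_image(n); save(c,n+"1.png"); print(n,np.round(c["position"]),np.round(c["orientation"],3),c["fx"])
    for t in ["chuck","sleeve","pin","selector","shutter","flap_bar","flask","dish","rack"]:
        print(t,[(np.round(d["box"]).astype(int).tolist(),round(d["confidence"],2)) for d in arm.search_frame(n,t)[:4]])
print(arm.read_state())
E
```

```text
top [458. 127. 993.] [ 0.03  -0.696  0.717 -0.033] 369.8886703016956
chuck [([248, 162, 327, 221], 0.74), ([423, 174, 451, 206], 0.68)]
sleeve [([431, 181, 442, 198], 0.5)]
pin []
selector [([384, 75, 452, 136], 0.87), ([386, 252, 457, 308], 0.83), ([258, 263, 319, 317], 0.61), ([250, 167, 328, 220], 0.59)]
shutter [([247, 161, 300, 210], 0.85), ([416, 267, 446, 304], 0.65), ([276, 276, 293, 315], 0.6), ([413, 73, 440, 116], 0.54)]
flap_bar [([250, 164, 299, 208], 0.89), ([414, 74, 438, 118], 0.89), ([276, 279, 296, 315], 0.6)]
flask [([326, 129, 378, 154], 0.77), ([432, 178, 451, 202], 0.52)]
dish [([353, 232, 376, 257], 0.6)]
rack [([186, 185, 217, 221], 0.84)]
side [ 414. -702.  839.] [-0.411  0.908 -0.08   0.025] 511.86467112500867
chuck [([340, 318, 381, 366], 0.79), ([307, 144, 345, 196], 0.16)]
sleeve [([348, 319, 374, 349], 0.94)]
pin []
selector [([434, 243, 506, 339], 0.97), ([185, 160, 250, 235], 0.89), ([298, 144, 350, 229], 0.68), ([186, 272, 274, 376], 0.58)]
shutter [([193, 159, 232, 204], 0.85), ([199, 270, 250, 327], 0.85), ([310, 143, 343, 195], 0.74)]
flap_bar [([4
[... 253 characters left out ...]
ay([ 1.08637119e+00,  2.99898286e-01,  1.52096354e+00, -1.64702243e-05,
        1.32068507e+00, -6.65981046e-02]), 'qvel': array([-1.73130500e-04, -4.46552149e-06,  8.25531889e-04, -6.22570398e-04,
        2.45626764e-05,  4.99932390e-04]), 'effort': array([-2.94802689e-03, -5.31641042e+01, -3.52929640e+01,  7.08745653e-02,
        2.11439078e-02, -3.30287094e-06]), 'tool_pos': array([223.18762859, 502.69185458, 173.06196264]), 'tool_rot': array([1.39022847e-05, 2.07395166e-01, 9.78257249e-01, 1.98465943e-05]), 'contact_force': array([-0.51104005, -0.34810561,  0.52576375]), 'wrist_torque': array([ 0.01559545, -0.0072141 ,  0.03277224]), 'gripper_force': 0.0, 'finger_gap': 93.87202801201839}
```

View pics/top1.png

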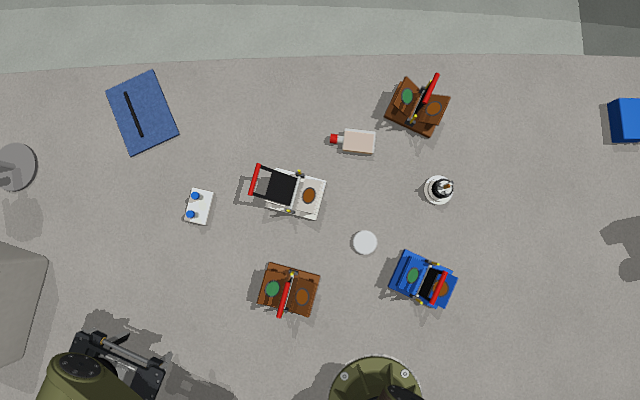

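View pics/side1.png

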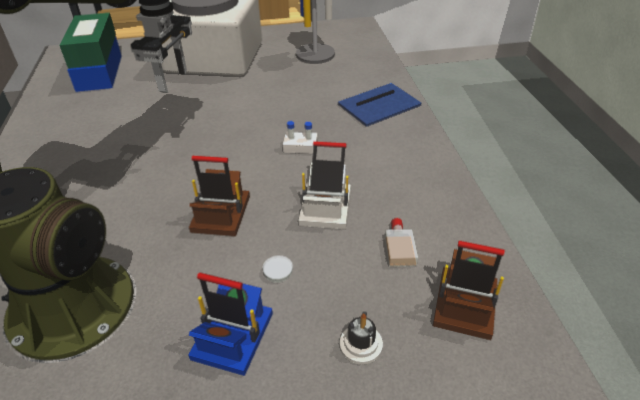

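```bash
python3 - <<'E'
from h import *
c=arm.get_image("top"); im=c["img"]; s=arm.get_image("side")
hsv=cv2.cvtColor(im,cv2.COLOR_RGB2HSV)
def box(h,a): m=np.zeros(h.shape[:2],bool); m[a[1]:a[3],a[0]:a[2]]=1; return m
def red(h): return ((h[...,0]<8)|(h[...,0]>172))&(h[...,1]>140)&(h[...,2]>80)
def yel(h): return (h[...,0]>18)&(h[...,0]<35)&(h[...,1]>120)&(h[...,2]>60)
m=red(hsv)&box(hsv,[243,158,305,212])
ys,xs=np.nonzero(m); (ce,sz,an)=cv2.minAreaRect(np.c_[xs,ys].astype(np.int32)); b=cv2.boxPoints((ce,sz,an))
print("bar",ce,sz,an,pix2z(c,ce,118).round(1))
i=np.argsort([np.linalg.norm(b[0]-q) for q in b]); e1=(b[0]+b[i[1]])/2; e2=(b[i[2]]+b[i[3]])/2
P1,P2=pix2z(c,e1,118),pix2z(c,e2,118); print(P1.round(1),P2.round(1),np.linalg.norm(P1-P2))
n,l,st,cc=cv2.connectedComponentsWithStats((yel(hsv)&box(hsv,[270,160,335,225])).astype(np.uint8))
for k in range(1,n):
    if st[k,4]>2: print("yel",cc[k],st[k],pix2z(c,cc[k],100).round(1))
# white foot of chuck
m=(hsv[...,1]<40)&(hsv[...,2]>205)&box(hsv,[415,165,465,215])
ys,xs=np.nonzero(m); (q,r)=cv2.minEnclosingCircle(np.c_[xs,ys].astype(np.float32)); print("foot",q,r,pix2z(c,q,8).round(1), r*985/c["fx"])
hs=cv2.cvtColor(s["img"],cv2.COLOR_RGB2HSV)
m=(hs[...,1]<45)&(hs[...,2]>190)&box(hs,[330,310,390,370]); ys,xs=np.nonzero(m)
print("side foot",xs.min(),xs.max(),ys.min(),ys.max(), cv2.minAreaRect(np.c_[xs,ys].astype(np.int32)))
m=red(hs)&box(hs,[305,138,355,165]); ys,xs=np.nonzero(m); print("side bar",xs.min(),xs.max(),xs.mean(),ys.mean(), pix2z(s,(xs.mean(),ys.mean()),118).round(1))
A=cv2.resize(im[145:230,235:335],(400,340),interpolation=cv2.INTER_CUBIC);B=cv2.resize(im[150:225,400:488],(400,340),interpolation=cv2.INTER_CUBIC)
C=cv2.resize(s["img"][135:235,285:385],(400,260),interpolation=cv2.INTER_CUBIC);D=cv2.resize(s["img"][305:375,310:418],(400,260),interpolation=cv2.INTER_CUBIC)
save({"img":np.vstack([np.hstack([A,B]),np.hstack([C,D])])},"crop.png")
E
```

```text
bar (253.97227478027344, 178.84365844726562) (4.829502105712891, 33.238338470458984) 16.50436019897461 [586.3 284.5 118. ]
[548.4 296.3 118. ] [624.6 272.7 118. ] 79.80040210514218
yel [299.         171.83333333] [298 170   3   5  12] [602.9 177.3 100. ]
yel [288.  210.5] [286 209   5   4  10] [509.2 206.2 100. ]
foot (438.0, 189.5) 14.396280288696289 [ 559.  -191.3    8. ] 38.33676785179663
side foot 341 382 332 361 ((361.6776123046875, 347.0189514160156), (28.304014205932617, 41.16413879394531), 86.633544921875)
side bar 314 345 329.592 143.928 [584.3 284.6 118. ]
```

View pics/crop.png

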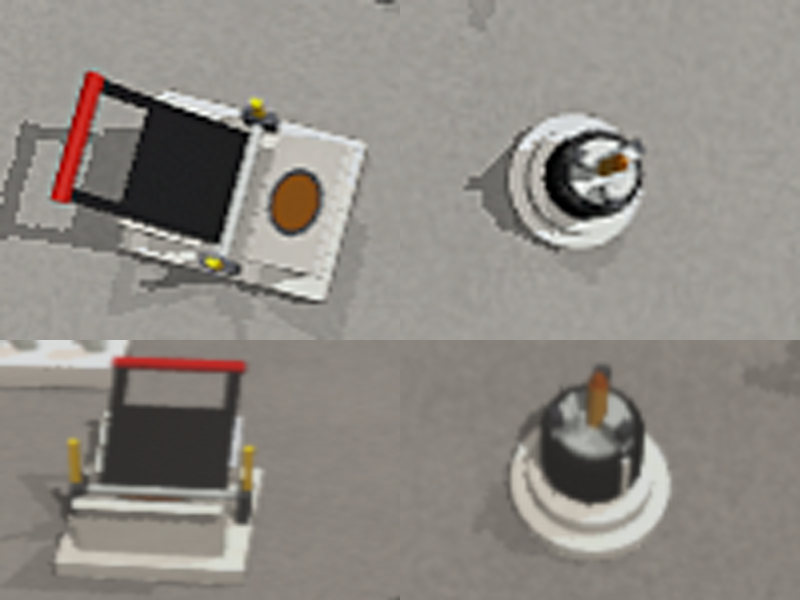

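The white selector at top (290,192) is the one meant: the two brown ones, at (289,290) and (417,106), and the blue one at (423,279) are decoys. Its flap lies to the left (+y) and the red bar is at (254,179). The only chuck, with white foot, black sleeve and standing pin, is at (438,189). Bar positions from the two cameras agree within 2 mm.

send_rows(motion="0 0 -4.7 0 0 0;-58.9 -49.8 -4.7 0 0 0;-58.9 -49.8 -4.7 0 0 0;-58.9 -49.8 -4.7 0 0 0;-58.9 -49.8 -4.7 0 0 0;-58.9 -49.8 -4.7 0 0 0;-58.9 -49.8 -4.7 0 0 0;-58.9 -49.8 -4.7 0 0 0;-58.9 -49.8 -4.7 0 0 0;-58.9 -49.8 -4.7 0 0 0;-58.9 -49.8 -4.7 0 0 0;-58.9 -49.8 -4.7 0 0 0;-58.9 -49.8 -4.7 0 0 0;-58.9 -49.8 -4.7 0 0 0;-58.9 -49.8 -4.7 0 0 0;-58.9 -49.8 -4.7 0 0 0;-58.9 -49.8 -4.7 0 0 0;-58.9 -49.8 -4.7 0 0 0;-58.9 -49.8 -4.7 0 0 0;-58.9 -49.8 -4.7 0 0 0", fingers=0)

```text
time: 3.1
tool_pos: [559.3, -190.5, 220.3]
tool_rot: [0.0, 0.207, 0.978, 0.0]
contact_force: [-0.4, -0.5, 0.5]
finger_gap: 94.3
gripper_force: 0.0
```

```bash
python3 - <<'E'
from h import *
c=arm.get_image("wrist"); save(c,"w1.png"); print(c["position"],c["orientation"],c["fx"])
for t in ["chuck","sleeve","pin"]: print(t,[(np.round(d["box"]).tolist(),round(d["confidence"],2)) for d in arm.search_frame("wrist",t)[:3]])
a=np.linspace(0,2*np.pi,40)
im=c["img"].copy()
for r,z,col in [(40,10,(255,0,0)),(24.5,56,(0,255,0)),(5,96,(0,0,255))]:
    p=proj(c,np.c_[559+r*np.cos(a),-191+r*np.sin(a),0*a+z]); cv2.polylines(im,[p.round().astype(np.int32)],True,col,1)
save({"img":im},"w1o.png")
E
```

```text
[ 495.63529495 -162.58861636  431.10663028] [0.10163075 0.83190171 0.54148612 0.06635898] 284.53324523683506
chuck [([293.0, 148.0, 347.0, 202.0], 0.77), ([584.0, 25.0, 636.0, 99.0], 0.43)]
sleeve [([301.0, 162.0, 337.0, 201.0], 0.76)]
pin [([318.0, 179.0, 323.0, 195.0], 0.55)]
```

View pics/w1o.png

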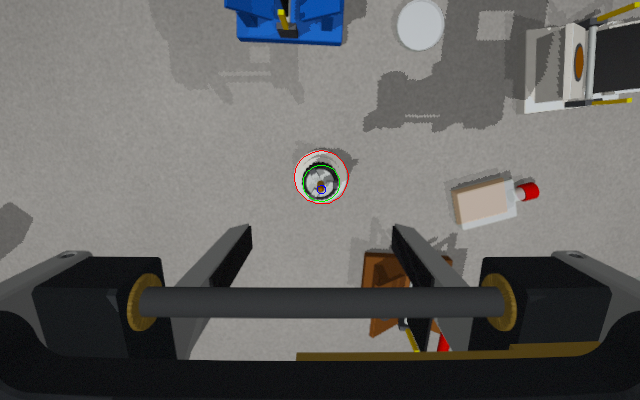

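```bash
python3 - <<'E'
from h import *
c=arm.get_image("wrist"); im=c["img"]; h=cv2.cvtColor(im,cv2.COLOR_RGB2HSV)
m=((h[...,1]<40)&(h[...,2]>195)); m[:140]=0;m[215:]=0;m[:,:280]=0;m[:,365:]=0
ys,xs=np.nonzero(m); print(xs.min(),xs.max(),ys.min(),ys.max())
q,r=cv2.minEnclosingCircle(np.c_[xs,ys].astype(np.float32)); print(q,r,pix2z(c,q,10).round(1))
b=im[160:205,295:345].max(2)<60; ys,xs=np.nonzero(b); print("black",xs.min()+295,xs.max()+295,ys.min()+160,ys.max()+160)
a=np.linspace(0,6.28,60)
for rr,z in [(40,10),(24.5,56)]:
    p=proj(c,np.c_[559+rr*np.cos(a),-191+rr*np.sin(a),0*a+z]); print(p.min(0),p.max(0))
E
```

```text
294 345 151 201
(319.9444580078125, 176.1666717529297) 25.970748901367188 [ 556.9 -191.9   10. ]
black 302 337 162 198
[294.36049564 150.19544942] [347.83660608 203.10075059]
[302.78748516 164.52590183] [339.38298189 200.56199693]
```

send_rows(motion="0 -0.2 -0 0 0 0;0 -0.2 4 0 0 0;0 -0.2 8 0 0 0;0 -0.2 12 0 0 0;0 -0.2 16 0 0 0;0 -0.2 18 0 0 0;0 -0.2 19.4 0 0 0;0 -0.2 19.4 0 0 0;0 -0.2 19.4 0 0 0")

```text
time: 4.25
tool_pos: [559.2, -193.5, 27.1]
tool_rot: [0.001, 0.207, 0.978, -0.0]
contact_force: [0.5, 0.7, 0.0]
finger_gap: 94.1
gripper_force: 0.0
```

send_rows(motion="0 0 0 0 0 0;0 0 0 0 0 0;0 0 0 0 0 0;0 0 0 0 0 0;0 0 0 0 0 0;0 0 0 0 0 0;0 0 0 0 0 0;0 0 0 0 0 0;0 0 0 0 0 0;0 0 0 0 0 0", fingers=1)

```text
time: 5.25
tool_pos: [559.1, -192.2, 26.1]
tool_rot: [0.0, 0.207, 0.978, 0.001]
contact_force: [3.4, 6.8, 1.0]
finger_gap: 35.6
gripper_force: 30.0
```

```bash
python3 - <<'E'
from h import *
c=arm.get_image("wrist"); s=arm.get_image("side"); t=arm.get_image("top")
A=cv2.resize(c["img"][100:320,160:480],(400,275)); B=cv2.resize(s["img"][250:390,290:440],(400,373));C=cv2.resize(t["img"][150:225,400:488],(400,341))
im=np.zeros((600,800,3),np.uint8); im[:275,:400]=A; im[:373,400:]=B
im[275:600,:400]=C[:325]
save({"img":im},"grip.png"); print(arm.read_state()["finger_gap"],arm.read_state()["gripper_force"],arm.read_state()["tool_pos"],arm.read_state()["wrist_torque"])
E
```

```text
35.57021069703772 29.99951060861349 [ 559.08028122 -192.1968309    26.08302775] [ 1.29988462 -0.48803311 -0.08171017]
```

View pics/grip.png

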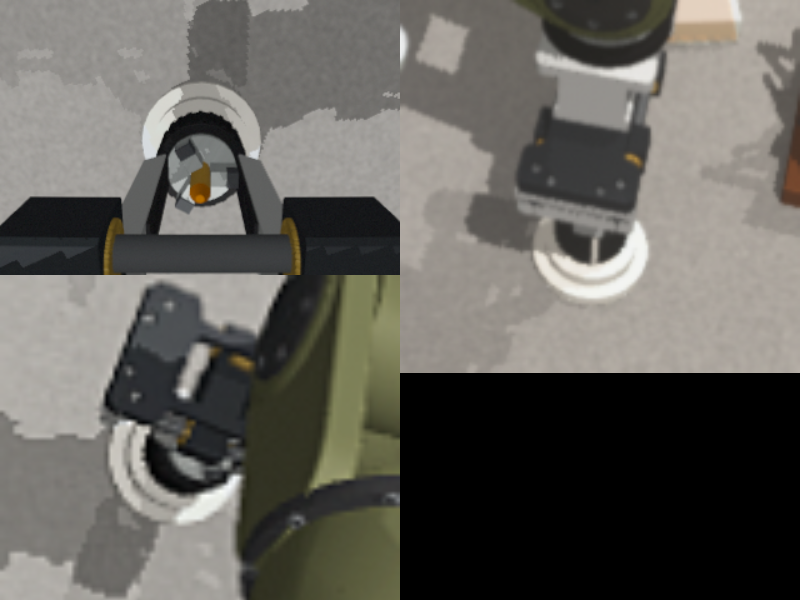

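```bash
python3 - <<'E'
from h import *
c=arm.get_image("wrist"); st=arm.read_state(); im=cv2.resize(c["img"],None,fx=1,fy=1).copy()
a=np.linspace(0,2*np.pi,60); S=4
x0,y0=240,160
big=cv2.resize(im[y0:y0+150,x0:x0+200],None,fx=S,fy=S,interpolation=cv2.INTER_CUBIC)
def dr(P,col,cl=True):
    p=(proj(c,P)-[x0,y0]+.5)*S; cv2.polylines(big,[p.round().astype(np.int32)],cl,col,1)
for r,z,col in [(40,10,(255,0,0)),(24.5,56,(0,255,0)),(5,96,(0,0,255))]:
    dr(np.c_[558.5+r*np.cos(a),-192+r*np.sin(a),0*a+z],col)
T=rot(st["tool_rot"]); p0=np.array(st["tool_pos"])
for sg in (-1,1):
    dr(p0+T.apply([[-8,sg*17.8,0],[8,sg*17.8,0],[8,sg*17.8,-38],[-8,sg*17.8,-38]]),(255,255,0))
save({"img":big},"ov.png")
print(T.as_matrix().round(3))
E
```

```text
[[-0.914  0.405  0.001]
 [ 0.405  0.914  0.001]
 [-0.     0.002 -1.   ]]
```

View pics/ov.png

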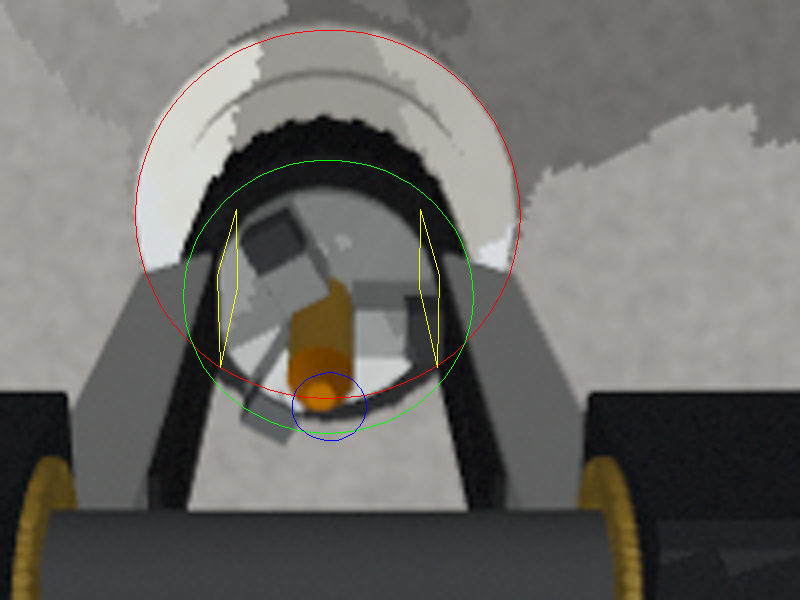

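send_rows(motion="0 0 0 0 0 0.1;0 0 0 0 0 0.2;0 0 0 0 0 0.3;0 0 0 0 0 0.4;0 0 0 0 0 0.5;0 0 0 0 0 0.5")

```text
time: 6.05
tool_pos: [561.6, -196.2, 28.1]
tool_rot: [0.005, 0.444, 0.896, -0.001]
contact_force: [19.4, -26.4, -3.6]
finger_gap: 20.5
gripper_force: 25.4
```

```bash
python3 - <<'E'
from h import *
c=arm.get_image("wrist"); s=arm.read_state(); print(s["wrist_torque"],s["finger_gap"],s["contact_force"],s["joints"],s["time"]); save({"img":cv2.resize(c["img"][160:310,240:440],None,fx=4,fy=4)},"ov2.png")
E
```

```text
[-7.31399081 -4.65545837 -0.04211685] 14.263349187500808 [ 24.73863466 -38.45756292  -5.10347291] [-0.39721358  0.54407617  1.53276996 -0.00438102  1.05133562 -1.04730718] 6.1
```

View pics/ov2.png

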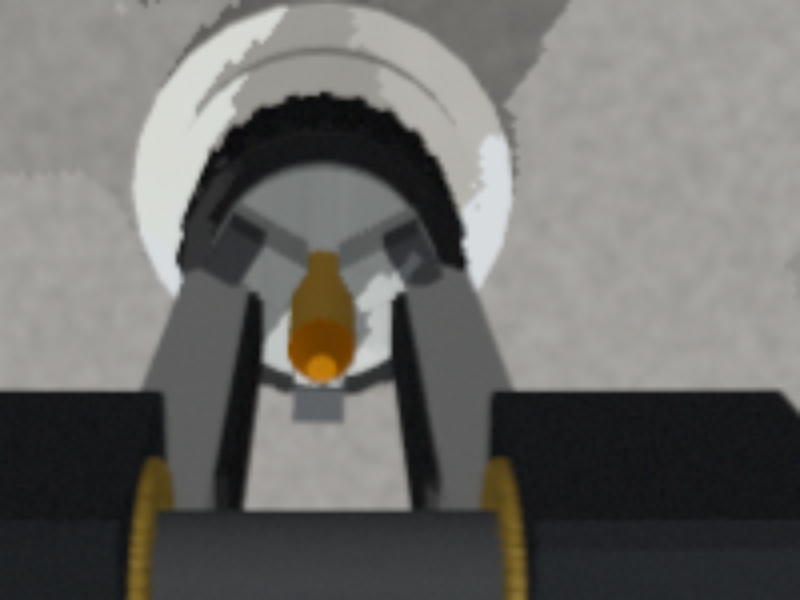

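```bash
python3 - <<'E'
from h import *
c=arm.get_image("wrist"); s=arm.read_state(); T=rot(s["tool_rot"]); p=np.array(s["tool_pos"])
print(T.inv().apply(np.array(c["position"])-p), (T.inv()*rot(c["orientation"])).as_matrix().round(3), c["cx"],c["cy"])
g=s["finger_gap"]/2; print(g,"tips now",proj(c,p+T.apply([[0,-g,0],[0,g,0],[-8,-g,0],[8,-g,0],[0,-g,-19]])))
# side-camera chuck foot centre
sd=arm.get_image("side"); a=np.linspace(0,6.28,60)
q=proj(sd,np.c_[558.5+40*np.cos(a),-192+40*np.sin(a),0*a+10]); print("side pred",q.min(0),q.max(0)); save(sd,"s2.png")
print(s)
E
```

```text
[  70.28022939    0.29895253 -210.69954991] [[-0.    -0.971 -0.238]
 [ 1.    -0.    -0.001]
 [ 0.001 -0.238  0.971]] 321.2989466583939 200.2310978185251
4.701027449918633 tips now [[315.05183033 223.62242716]
 [327.13387483 223.62263199]
 [315.10833126 233.31641465]
 [314.99483715 213.75482571]
 [314.4691242  232.07268304]]
side pred [340.420094   323.64915826] [383.82107031 361.51360082]
{'time': 6.15, 'joints': array([-0.39824109,  0.54420217,  1.53163256, -0.00570764,  1.04931887,
       -1.04802001]), 'qvel': array([-0.01889854,  0.0040076 , -0.00848652, -0.02163746, -0.01013117,
       -0.00640492]), 'effort': array([ 19.91502285, -60.07553101, -12.92650044,   7.06012443,
        10.45257568,   0.16401941]), 'tool_pos': array([ 563.38641585, -198.94846301,   28.8172808 ]), 'tool_rot': array([ 0.00835817,  0.44313175,  0.89641537, -0.00196981]), 'contact_force': array([ 17.35372896, -39.68705684,  -7.59374558]), 'wrist_torque': array([-7.60682941, -3.54188181, -0.08718434]), 'gripper_force': 41.813711200579746, 'finger_gap': 9.402054899837266}
```

send_rows(motion="0 0 0 0 0 0.5;0 0 0 0 0 0.5;0 0 0 0 0 0.5;0 0 0 0 0 0.5;0 0 0 0 0 0.5", fingers=0)

```text
time: 6.7
tool_pos: [563.6, -201.0, 29.8]
tool_rot: [0.01, 0.652, 0.758, -0.0]
contact_force: [13.0, -27.2, 2.5]
finger_gap: 45.5
gripper_force: 14.6
```

```bash
python3 - <<'E'
from h import *
s=arm.read_state(); print(s)
t=arm.get_image("wrist"); sd=arm.get_image("side")
im=np.zeros((600,800,3),np.uint8); im[:400,:640]=t["img"]; im[380:600,560:800]=cv2.resize(sd["img"][290:370,315:402],(240,220))
p=np.array(s["tool_pos"]);T=rot(s["tool_rot"]); 
for q in proj(t,p+T.apply([[0,-47,0],[0,47,0],[0,-47,-19],[0,47,-19],[0,0,0]])): cv2.circle(im,tuple(int(v) for v in q.round()),3,(255,0,255),1)
save({"img":im},"open.png")
E
```

```text
{'time': 6.7, 'joints': array([-0.40038063,  0.54353712,  1.53015616, -0.00788765,  1.04947984,
       -0.5470476 ]), 'qvel': array([ 0.02016782,  0.00110818,  0.02435859,  0.04489634,  0.04586227,
       -0.0468212 ]), 'effort': array([ 12.04601079, -56.62327409, -17.67762423,   4.96939078,
         6.17229313,   1.622467  ]), 'tool_pos': array([ 563.56494086, -201.03185662,   29.77399776]), 'tool_rot': array([ 9.82009847e-03,  6.51902411e-01,  7.58239152e-01, -4.48013019e-04]), 'contact_force': array([ 13.00413224, -27.15201501,   2.50702479]), 'wrist_torque': array([-5.44230625, -2.59363819,  0.58962055]), 'gripper_force': 14.572054669260979, 'finger_gap': 45.46159083454776}
```

View pics/open.png

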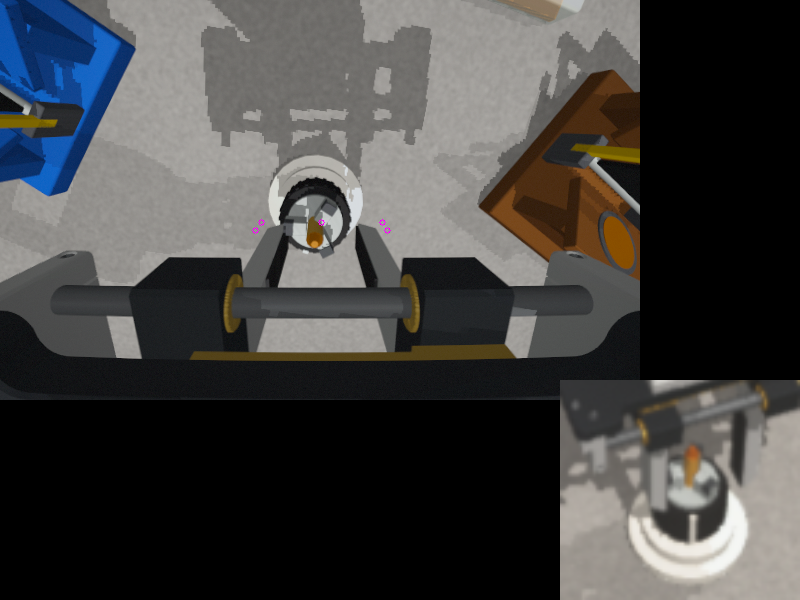

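send_rows(motion="0 0 0 0 0 0;0 0 0 0 0 0;0 0 -3 0 0 0;0 0 -7 0 0 0;0 0 -11 0 0 0;0 0 -12 0 0 0;0 0 -12 0 0 0", fingers=0)

```text
time: 7.5
tool_pos: [559.1, -193.2, 147.2]
tool_rot: [0.001, 0.651, 0.759, 0.0]
contact_force: [-0.0, -0.6, -0.3]
finger_gap: 93.8
gripper_force: 0.0
```

```bash
python3 - <<'E'
from h import *
s=arm.read_state(); print(s["tool_pos"],s["tool_rot"],s["finger_gap"],s["contact_force"])
t=arm.get_image("wrist"); sd=arm.get_image("side")
p=np.array(s["tool_pos"]);T=rot(s["tool_rot"])
sdb=cv2.resize(sd["img"][220:370,300:450],(600,600),interpolation=cv2.INTER_CUBIC)
for g,col in ((-1,(255,0,255)),(1,(0,255,255))):
  P=p+T.apply([[0,g*47,0],[0,g*47,-19],[0,g*47,-38]])
  print(g,"side",proj(sd,P).round(1).tolist(),"wrist",proj(t,P).round(1).tolist())
  for q in (proj(sd,P)-[300,220])*4: cv2.circle(sdb,tuple(int(v) for v in q.round()),4,col,1)
w=cv2.resize(t["img"][200:350],(200,47))
im=np.zeros((600,800,3),np.uint8); im[:,:600]=sdb
w=cv2.resize(t["img"][160:300,230:280],(200,560)); im[:560,600:]=w
save({"img":im},"tips.png")
E
```

```text
[ 559.14054021 -193.17564283  147.23963866] [1.08479084e-03 6.50819090e-01 7.59231967e-01 3.95479850e-04] 93.82135386296055 [-0.00891156 -0.62756213 -0.27880342]
-1 side [[338.8, 304.3], [338.8, 297.2], [338.8, 289.9]] wrist [[260.9, 221.5], [255.4, 229.8], [248.9, 239.8]]
1 side [[391.2, 289.2], [392.0, 282.0], [392.8, 274.6]] wrist [[381.5, 221.5], [386.9, 229.8], [393.4, 239.8]]
```

View pics/tips.png

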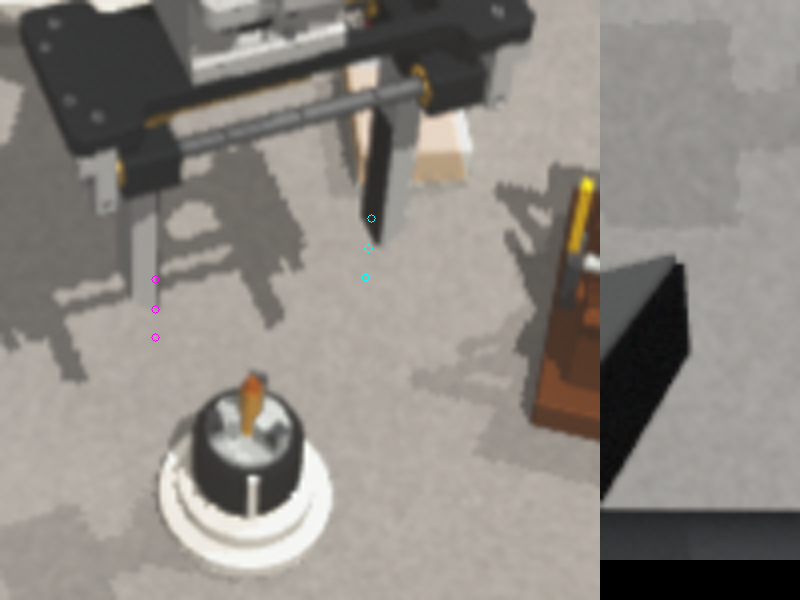

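Both views show the finger tips about 30 mm behind the TCP reading. The first grip therefore sat too high, on the jaws, and slipped. I am going lower to reach the sleeve itself.

send_rows(motion="0 0 4 0 0 0;0 0 8 0 0 0;0 0 11 0 0 0;0 0 12.5 0 0 0;0 0 13.5 0 0 0;0 0 14.5 0 0 0;0 0 14.5 0 0 0")

```text
time: 8.3
tool_pos: [558.4, -193.2, 0.5]
tool_rot: [-0.0, 0.651, 0.759, -0.0]
contact_force: [-0.1, -0.7, -0.0]
finger_gap: 94.0
gripper_force: 0.0
```

send_rows(motion="0 0 0 0 0 0;0 0 0 0 0 0;0 0 0 0 0 0;0 0 0 0 0 0;0 0 0 0 0 0;0 0 0 0 0 0;0 0 0 0 0 0;0 0 0 0 0 0", fingers=1)

```text
time: 9.1
tool_pos: [557.5, -193.5, 1.1]
tool_rot: [-0.001, 0.651, 0.759, -0.001]
contact_force: [-8.2, -0.4, 4.7]
finger_gap: 48.7
gripper_force: 30.0
```

send_rows(motion="0 0 0 0 0 0.1;0 0 0 0 0 0.2;0 0 0 0 0 0.2;0 0 0 0 0 0.2")

```text
time: 9.5
tool_pos: [557.2, -193.5, 1.1]
tool_rot: [-0.001, 0.724, 0.69, -0.001]
contact_force: [-11.4, -0.4, 7.1]
finger_gap: 48.6
gripper_force: 30.0
```

```bash
python3 - <<'E'
from h import *
s=arm.read_state(); print(s["wrist_torque"],s["effort"][5],s["joints"][5],s["contact_force"],s["finger_gap"])
c=arm.get_image("wrist"); save({"img":np.hstack([cv2.resize(c["img"][170:270,270:370],(400,400),interpolation=cv2.INTER_CUBIC),cv2.resize(cv2.imread("pics/w1.png")[130:230,270:370][...,::-1],(400,400),interpolation=cv2.INTER_CUBIC)])},"jaw.png")
E
```

```text
[-0.202604    2.1078791   0.08523812] 0.3050543088465929 -0.34803237042805385 [-11.40666935  -0.43616169   7.148399  ] 48.57296269893397
```

View pics/jaw.png

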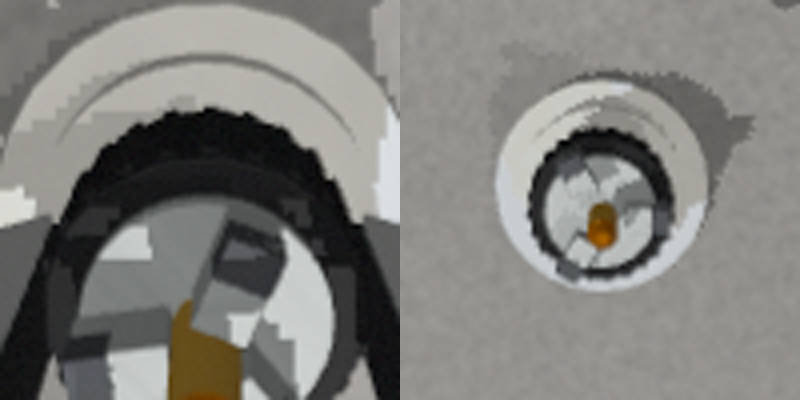

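send_rows(motion="0 0 0 0 0 0.05;0 0 0 0 0 0.1;0 0 0 0 0 0.1;0 0 0 0 0 0.1")

```text
time: 9.95
tool_pos: [557.0, -193.5, 1.1]
tool_rot: [-0.001, 0.757, 0.653, -0.001]
contact_force: [-12.1, -1.1, 8.1]
finger_gap: 48.4
gripper_force: 30.0
```

```bash
python3 - <<'E'
from h import *
s=arm.read_state(); print(s["wrist_torque"],s["effort"][5],s["joints"][5],s["contact_force"],s["finger_gap"])
E
```

```text
[-0.22928572  2.40573333  0.2871016 ] 0.4378518182784319 -0.2483546290438263 [-12.10594227  -1.07056006   8.06874195] 48.4438380989931
```

send_rows(motion="0 0 0 0 0 0.05;0 0 0 0 0 0.1;0 0 0 0 0 0.1;0 0 0 0 0 0.1")

```text
time: 10.35
tool_pos: [556.9, -193.4, 1.1]
tool_rot: [-0.001, 0.789, 0.615, -0.002]
contact_force: [-14.5, -1.6, 8.5]
finger_gap: 48.2
gripper_force: 30.0
```

```bash
python3 - <<'E'
from h import *
s=arm.read_state(); print(s["wrist_torque"],s["effort"][5],s["joints"][5],s["contact_force"],s["finger_gap"])
E
```

```text
[-0.14384162  2.6047046   0.62934835] 0.6669364683330059 -0.14856983581686065 [-14.4936314   -1.55999873   8.45802312] 48.215430119047724
```

send_rows(motion="0 0 0 0 0 0;0 0 0 0 0 0;0 0 0 0 0 0;0 0 0 0 0 0;0 0 0 0 0 0;0 0 -4 0 0 0;0 0 -8 0 0 0;0 0 -12 0 0 0;0 0 -16 0 0 0;0 0 -20 0 0 0;0 0 -24 0 0 0;0 0 -24 0 0 0", fingers=0)

```text
time: 11.55
tool_pos: [560.2, -193.9, 246.9]
tool_rot: [0.004, 0.789, 0.615, 0.002]
contact_force: [-0.2, 0.9, -0.7]
finger_gap: 93.9
gripper_force: 0.0
```

```bash
python3 - <<'E'
from h import *
s=arm.read_state(); p=np.array(s["tool_pos"]);T=rot(s["tool_rot"])
print(p,s["contact_force"],s["finger_gap"],s["time"])
c=arm.get_image("wrist"); sd=arm.get_image("side")
for n,cc in (("wrist",c),("side",sd)):
    print(n,[(np.round(d["box"]).tolist(),round(d["confidence"],2)) for d in arm.search_frame(n,"pin")[:3]])
    print(" pred pin base/top",proj(cc,[[558.3,-192,74],[558.3,-192,96]]).round(1).tolist())
    h=cv2.cvtColor(cc["img"],cv2.COLOR_RGB2HSV); m=(h[...,0]>8)&(h[...,0]<22)&(h[...,1]>150)
    u=proj(cc,[[558.3,-192,85]])[0].astype(int); ys,xs=np.nonzero(m[u[1]-20:u[1]+20,u[0]-20:u[0]+20]); print(" amber",len(xs),xs.mean()+u[0]-20,ys.mean()+u[1]-20, ys.min()+u[1]-20, ys.max()+u[1]-20)
tgt=np.array([585.2,284.0,200]); y=np.array([.296,.955,0]); y/=np.linalg.norm(y); z=np.array([0,0,-1.]); x=np.cross(y,z)
Rt=R.from_matrix(np.c_[x,y,z]); print("shift cm",(T.inv().apply(tgt-p)/10).round(2),"turn",(T.inv()*Rt).as_rotvec().round(3))
E
```

```text
[ 560.18008282 -193.85427287  246.93555451] [-0.24654103  0.8580774  -0.68445652] 93.89360872916953 11.55
wrist [([316.0, 177.0, 320.0, 188.0], 0.57)]
 pred pin base/top [[318.5, 180.8], [318.4, 183.8]]
 amber 43 317.4651162790698 181.58139534883722 178 185
side [([360.0, 315.0, 363.0, 328.0], 0.53)]
 pred pin base/top [[363.2, 321.8], [363.6, 314.4]]
 amber 28 362.32142857142856 318.64285714285717 315 323
shift cm [46.95 -9.29  4.55] turn [ 0.006  0.008 -1.517]
```

send_rows(motion="46.9 -9.4 0 0 0 -1.52;46.9 -9.4 0 0 0 -1.52;46.9 -9.4 0 0 0 -1.52;46.9 -9.4 0 0 0 -1.52;46.9 -9.4 0 0 0 -1.52;46.9 -9.4 0 0 0 -1.52;46.9 -9.4 0 0 0 -1.52;46.9 -9.4 0 0 0 -1.52;46.9 -9.4 0 0 0 -1.52;46.9 -9.4 0 0 0 -1.52;46.9 -9.4 0 0 0 -1.52;46.9 -9.4 0 0 0 -1.52;46.9 -9.4 0 0 0 -1.52;46.9 -9.4 0 0 0 -1.52;46.9 -9.4 0 0 0 -1.52", fingers=0.65)

```text
time: 13.25
tool_pos: [582.3, 283.5, 241.2]
tool_rot: [0.0, 0.149, 0.989, 0.0]
contact_force: [0.5, 0.1, 0.4]
finger_gap: 32.9
gripper_force: 0.0
```

```bash
cat > b.py <<'E'
from h import *
s=arm.read_state(); p=np.array(s["tool_pos"]);T=rot(s["tool_rot"])
print(p.round(1),s["joints"].round(2),s["finger_gap"],s["time"])
def red(c,u,r):
    h=cv2.cvtColor(c["img"],cv2.COLOR_RGB2HSV); m=((h[...,0]<8)|(h[...,0]>172))&(h[...,1]>140)&(h[...,2]>60)
    k=np.zeros_like(m); u=np.array(u).astype(int); k[max(0,u[1]-r):u[1]+r,max(0,u[0]-r):u[0]+r]=1; ys,xs=np.nonzero(m&k); return xs,ys
for n in ("wrist","side"):
    c=arm.get_image(n); B=np.array([[585.2,284,118],[585.2+.955*40,284-.296*40,118],[585.2-.955*40,284+.296*40,118]])
    u=proj(c,B); xs,ys=red(c,u[0],60 if n=="wrist" else 25)
    print(n,"pred",u.round(1).tolist())
    if len(xs):
        r=cv2.minAreaRect(np.c_[xs,ys].astype(np.int32)); print(len(xs),r, pix2z(c,r[0],118).round(1),"ext",xs.min(),xs.max(),ys.min(),ys.max())
y=np.array([.296,.955,0]); y/=np.linalg.norm(y); z=np.array([0,0,-1.]); Rt=R.from_matrix(np.c_[np.cross(y,z),y,z])
print("shift cm",(T.inv().apply(np.array([585.2,284,71])-p)/10).round(2),"turn",(T.inv()*Rt).as_rotvec().round(3))
# flap image: finger tips estimate in wrist
E
python3 b.py
```

```text
[582.3 283.5 241.2] [ 0.4   0.49  1.1  -0.    1.55 -0.87] 32.85269333586138 13.25
wrist pred [[322.5, 191.5], [322.4, 223.2], [322.5, 158.0]]
611 ((322.0, 190.5), (65.0, 10.0), 90.0) [583.9 283.8 118. ] ext 317 327 158 223
side pred [[330.0, 144.0], [346.6, 145.1], [313.5, 143.0]]
131 ((329.01031494140625, 143.8241424560547), (32.17966842651367, 4.110541820526123), 3.3664608001708984) [583.1 285.3 118. ] ext 313 345 141 146
shift cm [-0.26  0.13 17.02] turn [0.    0.    0.001]
```

send_rows(motion="-0.2 0.1 4 0 0 0;-0.2 0.1 8 0 0 0;-0.2 0.1 11 0 0 0;-0.2 0.1 13 0 0 0;-0.2 0.1 14.5 0 0 0;-0.2 0.1 14.5 0 0 0")

```text
time: 13.95
tool_pos: [583.7, 284.4, 94.3]
tool_rot: [-0.001, 0.149, 0.989, -0.001]
contact_force: [-0.2, 1.3, 0.3]
finger_gap: 32.8
gripper_force: 0.0
```

send_rows(motion="0 0 0.8 0 0 0;0 0 1.6 0 0 0;0 0 2.4 0 0 0;0 0 2.4 0 0 0")

```text
time: 14.35
tool_pos: [583.9, 284.6, 70.9]
tool_rot: [-0.001, 0.148, 0.989, -0.0]
contact_force: [0.5, -0.0, -0.3]
finger_gap: 33.1
gripper_force: 0.0
```

send_rows(motion="0 0 0 0 0 0;0 0 0 0 0 0;0 0 0 0 0 0;0 0 0 0 0 0;0 0 0 0 0 0;0 0 0 0 0 0", fingers=1)

```text
time: 14.95
tool_pos: [584.4, 284.4, 72.4]
tool_rot: [0.0, 0.148, 0.989, -0.0]
contact_force: [-2.2, -4.1, 3.3]
finger_gap: 11.0
gripper_force: 30.0
```

```bash
python3 b.py
```

```text
[584.4 284.4  72.4] [ 0.4   0.61  1.31 -0.    1.22 -0.88] 10.98029095357225 14.95
wrist pred [[321.4, 245.9], [321.2, 302.3], [321.6, 182.8]]
1929 ((320.5, 236.0), (102.0, 19.0), 90.0) [578.7 285.4 118. ] ext 311 330 185 287
side pred [[330.0, 144.0], [346.6, 145.1], [313.5, 143.0]]
88 ((329.4978942871094, 144.04537963867188), (31.149656295776367, 3.496389865875244), 2.6025619506835938) [584.  284.2 118. ] ext 314 345 142 146
shift cm [-0.09 -0.01  0.14] turn [-0.001  0.     0.003]
```

send_rows(motion="0 -0.3 -0.37 0 0 0;0 -0.61 -0.74 0 0 0;0 -1.28 -1.43 0 0 0;0 -2 -2.06 0 0 0;0 -2.77 -2.63 0 0 0;0 -3.58 -3.14 0 0 0;0 -3.58 -3.14 0 0 0")

```text
time: 15.75
tool_pos: [574.3, 250.5, 105.7]
tool_rot: [0.001, 0.149, 0.989, 0.001]
contact_force: [1.9, 4.9, 6.9]
finger_gap: 11.3
gripper_force: 30.0
```

send_rows(motion="0 -0.86 -0.45 0 0 0;0 -1.74 -0.82 0 0 0;0 -2.65 -1.12 0 0 0;0 -3.58 -1.35 0 0 0;0 -4.41 -1.49 0 0 0;0 -5.13 -1.56 0 0 0;0 -5.61 -1.59 0 0 0;0 -5.97 -1.59 0 0 0;0 -5.97 -1.59 0 0 0;0 -5.97 -1.59 0 0 0;0 -5.97 -1.59 0 0 0;0 -5.97 -1.59 0 0 0;0 -5.97 -1.59 0 0 0")

```text
time: 17.05
tool_pos: [556.4, 193.7, 119.4]
tool_rot: [0.0, 0.148, 0.989, -0.0]
contact_force: [3.3, 0.6, 5.6]
finger_gap: 11.1
gripper_force: 30.0
```

```bash
python3 - <<'E'
from h import *
s=arm.read_state(); print(s["tool_pos"],s["contact_force"],s["gripper_force"],s["finger_gap"],np.abs(s["qvel"]).max())
def yel(c,u,r=6):
    h=cv2.cvtColor(c["img"],cv2.COLOR_RGB2HSV); m=(h[...,0]>18)&(h[...,0]<35)&(h[...,1]>120)&(h[...,2]>60); k=np.zeros_like(m); u=np.array(u).astype(int); k[u[1]-r:u[1]+r,u[0]-r:u[0]+r]=1
    ys,xs=np.nonzero(m&k); return len(xs),xs.mean().round(1),ys.mean().round(1),ys.min()
c=arm.get_image("side")
h=cv2.cvtColor(c["img"],cv2.COLOR_RGB2HSV); m=((h[...,0]<8)|(h[...,0]>172))&(h[...,1]>140)&(h[...,2]>60); m[:, :290]=0; m[:,370:]=0; m[210:]=0; m[:100]=0
ys,xs=np.nonzero(m); print("bar side",len(xs),xs.min(),xs.max(),xs.mean(),ys.mean())
for l in (-.1,0,.1):
    b=np.array([556,191.8,45])+120*np.array([.295*np.sin(l),.955*np.sin(l),np.cos(l)]); print(l,b.round(1),proj(c,[b+[38,-12,0],b-[38,-12,0],b]).round(1).tolist())
w=arm.get_image("wrist"); print([ (np.round(d["box"]).tolist(),round(d["confidence"],2)) for d in arm.search_frame("side","flap_bar")[:4]])
print("pin",[(np.round(d["box"]).tolist(),round(d["confidence"],2)) for d in arm.search_frame("side","pin")[:3]])
P=proj(c,[[602.9,177.3,100],[509.2,206.2,100]]); print("post pred",P.round(1).tolist(),[yel(c,q,8) for q in P])
E
```

```text
[556.43761028 193.70995085 119.39157254] [3.30226269 0.57475242 5.57448958] 30.02500891685486 11.12073714074728 0.0019575436404929572
bar side 118 307 342 325.6186440677966 151.72033898305085
-0.1 [552.5 180.4 164.4] [[341.6, 157.0], [305.5, 154.5], [323.5, 155.8]]
0 [556.  191.8 165. ] [[342.2, 153.5], [306.3, 151.1], [324.2, 152.3]]
0.1 [559.5 203.2 164.4] [[342.8, 150.5], [307.1, 148.1], [324.9, 149.3]]
[([446.0, 239.0, 505.0, 297.0], 0.7), ([305.0, 148.0, 345.0, 198.0], 0.66), ([191.0, 156.0, 239.0, 204.0], 0.65), ([196.0, 276.0, 251.0, 326.0], 0.65)]
pin [([360.0, 314.0, 366.0, 328.0], 0.47)]
post pred [[346.1, 176.7], [303.5, 173.7]] [(16, np.float64(346.5), np.float64(179.5), np.int64(176)), (23, np.float64(303.0), np.float64(176.7), np.int64(173))]
```

send_rows(motion="0 -0.05 0 0 0 0;0 -0.1 0 0 0 0;0 -0.1 0 0 0 0;0 -0.1 0 0 0 0;0 -0.1 0 0 0 0;0 -0.1 0 0 0 0;0 -0.1 0 0 0 0")

```text
time: 17.95
tool_pos: [556.2, 192.8, 119.4]
tool_rot: [0.0, 0.148, 0.989, -0.0]
contact_force: [2.9, 0.4, 5.5]
finger_gap: 11.4
gripper_force: 30.0
```

```bash
python3 - <<'E'
from h import *
s=arm.read_state(); print(s["tool_pos"],s["contact_force"],s["gripper_force"],s["time"])
print(arm.sign_off())
E
```

```text
[556.16035125 192.81096849 119.38111826] [2.92148006 0.43130396 5.51236363] 30.024903416633606 17.95
the job is handed in; nothing more can be done
None
```

I handed the job in at about 18 s: turning torque suggests the jaws grip the standing pin at about 30 N each, and the flap is held within about 0.02 rad of upright; sign-off returned no verdict, and a first grip too high on the chuck slipped and was redone.

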